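# Guard off and slack the grinder's sprung belt arm

## Robot

A 6-joint arm with a two-finger parallel gripper is mounted at the origin on a cart in front of the work surface, level with it; the furniture and walls round the work are solid. World frame = base frame: x ahead of the robot, y to its left, z up, the work surface at z = 0. Lengths are in m, angles in rad, forces in N, time in s.
With the tool pointing down it reaches from about 0.3 to 0.775 m from the base axis. Payload 14.6 kg.
Tool frame: the origin (TCP) lies at the centre of the arm's flange, where the gripper is bolted on; the fingertips stand 199 mm ahead of it and the grasp point (between the pads) lies 180 mm ahead of it; z points along the fingers, y is the line along which they close (so a half turn about z gives the same grasp; the last joint's range is limited). The gripper opens to 94 mm and grips with 3 to 60 N. Pads are 16 mm wide; open, the fingers measure 119 mm over their backs; the gripper's body (75 mm by 177 mm) begins 78 mm behind the grasp point.
Start: joints at [-1.271, 0.3, 1.521, -0, 1.321, -0.067], TCP at [0.197, -0.513, 0.405] pointing down, gripper open.
Joint ranges: [-3.03, 3.03], [-0.79, 2.21], [0.23, 2.52], [-1.04, 4.18], [0, 3.07], [-2.55, 2.55]. Speed limits (rad/s): [2.22, 2.22, 2.57, 3.14, 3.14, 3.14].

## Interface

Orientations are given as [roll, pitch, yaw] about the fixed x, y, z axes, in that order (R = Rz(yaw) Ry(pitch) Rx(roll)).
In Python, from station import ctrl gives the robot as it stands. The module is installed in compiled form; this text tells all that it offers.
- The arm moves only by the tool servo_tool, never from a script. Its argument "motion" is a list of rows, each a list of 5 numbers: the closure, from 0 (fully open) to 1 (shut), then the shift along the world's x, y, z in cm, then the turn about the world's z in degrees. A call has 1 to 20 rows; each row is the pose to reach, as a shift and turn from the pose commanded when the call began; what a row does not reach only later rows make up. A row lasts 1/8 s, in which the tool goes at most 62.5 mm and 10.7 degrees, less where a joint would pass 70% of its speed; a pose out of reach is approached as far as the arm can. A call with a gripper value outside its range is refused whole. The fingers move at their own pace and stop on an object; "squeeze" is the grip in N (left out, the last holds). Time passes only in rows, so rows that repeat a pose let the fingers close. It gives the time, the measured TCP pose, the force, the opening and the grip force at its end, in the units of the state.
- ctrl.get_obs(): the state, without advancing time (a new reading comes with each control period).
- ctrl.camera(name): name is "side" or "top" or "wrist"; returns a dict with "image" (384x512x3 uint8, red, green, blue), "fx", "fy", "cx", "cy" (pixels), "camera_from_world" (4x4, takes a point from world to camera coordinates); the wrist camera has in their place "hand_eye" (4x4, takes a point from camera to tool coordinates, whose origin is the TCP and whose axes are the flange's). Camera axes: x right, y up, looking along -z (the intrinsics and any distortion apply to the point x, -y, -z); pixel columns grow to the right and rows downward; lengths in m; the calibration is good to about 2 mm. A picture is of the moment at which its call begins: read the wrist's pose just before it. There is no depth.
- ctrl.hand_in(): hands the job in; it is judged then, once.
The state is a dict: "time_s": time; "qpos": joint angles; "joint_vel": joint speeds; "tau": joint torques, N m; "ee_pos": TCP position; "eef_rot": TCP orientation; "force": force on the tool from outside, world axes, zero at the start; "moment": the same for the moment, N m; "grip_width": finger opening in m; "grip_force": force on a finger pad.
Only numpy, scipy, OpenCV 4.12 (cv2) and the standard library are available. Lean on these libraries where they do the work, as an engineer would, in place of code of your own. Each camera call takes 0.05 s, during which the arm holds its last target. There are 200 camera calls.

## Task

I am changing the belt on the small green bench grinder: lift its yellow guard off by the black handle and hang it by that handle on the double hook of the plywood board. Then push the pad of the grinder's red sprung tension arm down past the last click of its ratchet, right to the end of its travel, and finish still holding it down there while I slip the new belt on, because the catch alone leaves the belt too tight. Leave the other things on the bench where they are.

Things in the scene. Friction and masses are not known exactly. Their poses are not given: they have to be found in the camera images.
- grinder: Green belt grinder without its belt, fixed to the bench, 290 (y) x 135 (x) mm at the base, 195 mm high (its pawl reaches 215). Origin under the base; x points away from the robot (wheels on the -x side), y from the motor end to the tension arm's free end. Place and yaw vary.
- guard: Loose yellow guard (0.2-0.4 kg) seated on two grinder brackets over the pad; lift it 110 mm straight up to be clear. Origin: middle of the black handle bar, above the centre of mass; axes as the grinder's. Bar along y: 132 long, 7 thick (x), 14 high, legs at y +-62, 43 mm free under it. Body below: x -21..+39, y -102..+89, to z -150 mm.
- hook_board: Plywood board on a foot (140 mm wide, 178 mm high), fixed to the bench, with a steel double hook on its front. Origin under the foot's centre; x points to the back, the hooks stick out towards -x.
- hook_seat (a point): Where the middle of the handle bar (guard) rests when hung; axes as the board's. Two level 8 mm prongs at y +-40, tops 7 mm below this point, open to -x, upturned tips 13-25 mm in front (-x), 5 mm above this point. Bring the bar over the tips from the front, 17-27 mm above this point (tips pass between bar and guard top), then lower it.
- push_pad (a point): Centre of the top face of the red square pad with black rubber top, 42 x 42 mm, near the tension arm's free end: push here. The face leans by 0.23 rad at first (outer side higher), is level half-way down and leans as much the other way at the stop. Under the guard at the start.
- tension_hinge (a point): Point on the tension arm's hinge axis; the axis runs along the grinder's x. The pad is about 170 mm from it, on the grinder's +y side, and swings down about it.
- tension_swing (a joint): Swing of the tension arm, rad: 0 at rest (pad up), growing as the pad goes down, stop at 0.46. A spring pushes it up (about 5 N at the pad at rest, 12 N at the stop). The ratchet clicks at about 0.16, 0.27 and last at 0.38, where the pawl alone would hold it.
- pawl (a joint): Brass ratchet pawl, rad: about 0 when dropped in, up to 0.1 while a tooth passes under it.
- wedge: Bystander: wooden wedge, 32 x 120 x 26 mm, origin under the centre.
- nail_tin: Bystander: open tin, 74 mm across, 96 mm high, origin under the centre.
- offcut_b: Bystander: block of wood, 60 x 120 x 45 mm, origin under the centre.
- cork_block: Bystander: cork sanding block, 63 x 110 x 34 mm, origin under the centre.
- tension_arm: The grinder's red sprung arm (about 190 mm) with idler wheel, push pad and steel ratchet quadrant. Origin on its hinge axis; at rest its axes are the grinder's and the pad is 165 mm (y) from it.

How it is judged:
On the way, in this order (a step that is already met when the one before it is completed fails the run):
1. the guard hangs by its handle on the double hook, let go (distance between guard and hook_seat below 0.03 m and z of guard in the frame of hook_seat between -0.012 and 0.01 m and angle between guard's own z axis and vertical below 0.25 rad and contact force between guard and hook_board above 1 N and contact force between guard and the fingers below 0.1 N and linear speed of guard below 0.05 m/s), for 0.3 s.
2. the tension arm is pushed past the ratchet's last click (value of joint tension_swing above 0.39 rad and value of joint pawl below 0.03 rad), for 0.1 s.
At the end, for the whole second after the job is handed in: The guard hangs at rest by its handle on the double hook (handle middle within 30 mm of the seat, 1 cm of its height, 0.25 rad of upright), untouched; the robot's push on the pad (over 4 N) holds the tension arm past the last click, at 0.415 rad or more of 0.46, pawl dropped in (all of step 1 and value of joint tension_swing above 0.415 rad and value of joint pawl below 0.03 rad and (contact force between tension_arm and the fingers above 4 N or contact force between tension_arm and the arm above 4 N)); the arm keeps its last pose, push and grip.
It fails at once if a bystander (wooden wedge, tin, wood block, cork block) is moved by more than 4 cm (distance of any of wedge, nail_tin, offcut_b, cork_block from where it was at the start of the episode above 0.04 m).
It also fails if it takes over 56 s, if anything falls off the work surface, if the arm or the gripper's body presses on something with over 40 N, if the wrist force passes 120 N, or if a joint passes its speed limit or range.

## Working session

There is one attempt and no reset: what is moved stays moved. The work goes in short steps, Python scripts to look and compute and a tool call to move; the robot and the scene stay as the last step left them, time stands still between calls to the robot, and variables do not carry over. Pictures are saved under pics/ and viewed, at most 10 in all, crops included, and the job is handed in when it is done.

Besides the shell and the picture viewer there is one more tool, called by a JSON object that holds its "method" and its "body", one argument or row to a line. servo_tool: Moves the arm, as the interface text tells. Its arguments: {"type":"object","properties":{"motion":{"type":"array","items":{"type":"array","items":{"type":"number"}}},"squeeze":{"type":"number"}},"required":["motion"]}

```bash
mkdir -p pics
cat > h.py <<'E'
import numpy as np, cv2
from scipy.spatial.transform import Rotation as R
from station import ctrl
def cam(n):
    o=ctrl.get_obs(); c=ctrl.camera(n)
    if n=="wrist":
        T=np.eye(4); T[:3,:3]=R.from_euler('xyz',o["eef_rot"]).as_matrix(); T[:3,3]=o["ee_pos"]
        c["wfc"]=T@c["hand_eye"]
    else: c["wfc"]=np.linalg.inv(c["camera_from_world"])
    return c
def ray(c,u,v):
    d=np.array([(u-c["cx"])/c["fx"],-(v-c["cy"])/c["fy"],-1]); 
    return c["wfc"][:3,3],c["wfc"][:3,:3]@d
def onz(c,u,v,z):
    o,d=ray(c,u,v); return o+d*(z-o[2])/d[2]
def proj(c,p):
    q=np.linalg.inv(c["wfc"])@np.r_[p,1]; return np.array([c["cx"]+c["fx"]*q[0]/-q[2],c["cy"]+c["fy"]*q[1]/q[2]])
def tri(*r):
    A=0;b=0
    for o,d in r:
        d=d/np.linalg.norm(d);P=np.eye(3)-np.outer(d,d);A=A+P;b=b+P@o
    return np.linalg.solve(A,b)
def save(c,f): cv2.imwrite("pics/"+f,c["image"][:,:,::-1])
E
python3 - <<'E'
from h import *
for n in("side","top"):
    c=cam(n);save(c,n+"0.png");print(n,c.keys(),c["fx"],c["cx"],c["cy"],c["wfc"].round(3).tolist())
print(ctrl.get_obs())
a=cv2.imread("pics/side0.png");b=cv2.imread("pics/top0.png")
E
```

```text
side dict_keys(['image', 'fx', 'fy', 'cx', 'cy', 'camera_from_world', 'wfc']) 407.70056224202807 264.4525598250172 190.62519902693182 [[0.942, 0.147, -0.301, 0.083], [-0.334, 0.334, -0.881, -1.296], [-0.029, 0.931, 0.364, 0.674], [0.0, 0.0, 0.0, 1.0]]
top dict_keys(['image', 'fx', 'fy', 'cx', 'cy', 'camera_from_world', 'wfc']) 392.6390560285623 253.97618310581709 187.2298841572691 [[0.021, 0.989, -0.146, 0.281], [-1.0, 0.022, 0.005, -0.058], [0.009, 0.146, 0.989, 1.702], [0.0, 0.0, 0.0, 1.0]]
{'time_s': 0.1, 'qpos': array([-1.27060431e+00,  3.00392724e-01,  1.52152410e+00, -3.80228775e-05,
        1.32068760e+00, -6.66208099e-02]), 'joint_vel': array([-0.00278082, -0.00050771, -0.00094038,  0.00127656, -0.00029701,
        0.00096576]), 'tau': array([ 2.38157329e-03, -5.32648766e+01, -3.53286052e+01,  7.09847594e-02,
        2.34990148e-02, -4.96891846e-05]), 'ee_pos': array([ 0.1972273 , -0.5133852 ,  0.40415332]), 'eef_rot': array([-3.14058068e+00, -3.06063503e-05,  3.66822242e-01]), 'force': array([ 0.2676525 ,  0.59968708, -0.62352729]), 'moment': array([ 0.01674818,  0.02973955, -0.02879035]), 'grip_force': 0.0, 'grip_width': 0.09396572104962242}
```

View pics/side0.png

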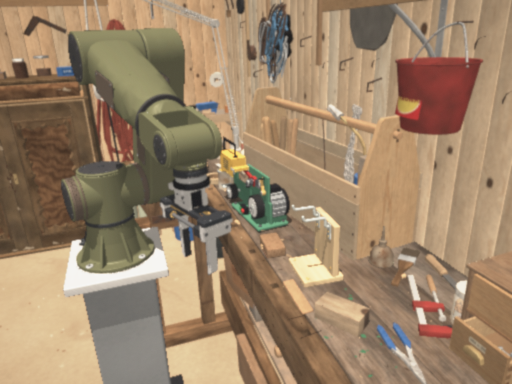

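View pics/top0.png

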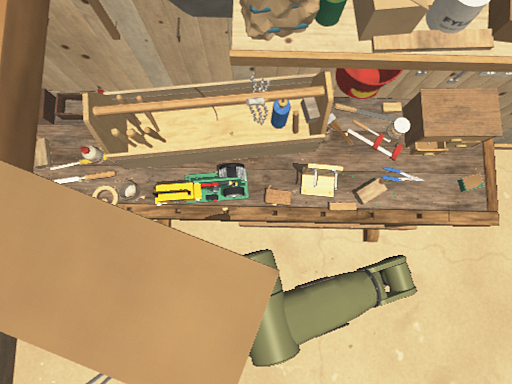

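Side view: grinder at about (258,200), yellow guard with its black handle at (232,155), board with hooks at (318,240). In the top view the guard is at (180,191), the motor at (232,180) and the board at (320,180). I'll get rough positions now, then look closer with the wrist camera.

Run:
```python
from h import *
t=cam("top");s=cam("side")
h=cv2.cvtColor(t["image"],cv2.COLOR_RGB2HSV)
m=cv2.inRange(h,(22,150,120),(34,255,255)); m[:,300:]=0;m[:165]=0
ys,xs=np.nonzero(m);print("guard px",xs.min(),xs.max(),ys.min(),ys.max(),len(xs)); 
for u in (xs.min(),xs.max()):
  for v in (ys.min(),ys.max()): print(onz(t,u,v,.2).round(3))
g=cv2.inRange(h,(60,80,40),(85,255,200)); g[:,:140]=0;g[:,260:]=0;g[:155]=0;g[215:]=0
ys,xs=np.nonzero(g);print("green",xs.min(),xs.max(),ys.min(),ys.max(),onz(t,xs.min(),ys.max(),.05).round(3),onz(t,xs.max(),ys.min(),.05).round(3))
for p in((300,163),(341,163),(300,196),(338,196)): print("board",p,onz(t,*p,.0).round(3),onz(t,*p,.178).round(3))
c=cv2.resize(t["image"][145:215,140:400],None,fx=3,fy=3,interpolation=cv2.INTER_CUBIC)
d=cv2.resize(s["image"][130:330,200:400],None,fx=3,fy=3,interpolation=cv2.INTER_CUBIC)[:380]
d=cv2.copyMakeBorder(d,0,0,0,780-600,cv2.BORDER_CONSTANT)
cv2.imwrite("pics/crop.png",np.vstack([c,d])[:,:,::-1])
w=cam("wrist");print(w["fx"],w["hand_eye"].round(3).tolist())
```

```text
guard px 155 236 182 203 556
[0.514 0.316 0.2  ]
[0.433 0.311 0.2  ]
[0.521 0.003 0.2  ]
[0.439 0.001 0.2  ]
green 155 247 173 202 [0.452 0.349 0.05 ] [ 0.585 -0.036  0.05 ]
board (300, 163) [ 0.645 -0.269  0.   ] [ 0.607 -0.247  0.178]
board (341, 163) [ 0.649 -0.451  0.   ] [ 0.61  -0.41   0.178]
board (300, 196) [ 0.497 -0.27   0.   ] [ 0.475 -0.248  0.178]
board (338, 196) [ 0.501 -0.436  0.   ] [ 0.478 -0.397  0.178]
313.6753055895517 [[-0.0, 0.964, 0.267, 0.079], [1.0, 0.001, -0.001, 0.0], [-0.001, 0.267, -0.964, 0.02], [0.0, 0.0, 0.0, 1.0]]
```

View pics/crop.png

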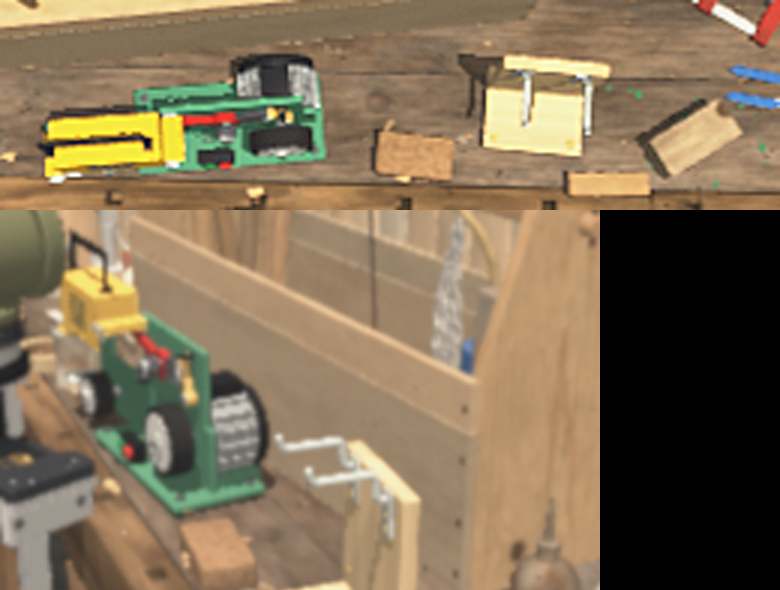

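Run:
```python
from h import *
t=cam("top");s=cam("side")
for n,a,b in(("bar+y",(160,195),(224,138.7)),("bar-y",(189,192),(235,147)),("tip+y",(315.7,186.7),(293.3,205.7)),("tip-y",(335.7,188.3),(303.3,218.3))):
    p=tri(ray(t,*a),ray(s,*b));print(n,p.round(3),proj(t,p)-a,proj(s,p)-b)
```

```text
bar+y [0.455 0.276 0.275] [ 0.00176917 -0.00682657] [-0.00634611  0.00080164]
bar-y [0.47  0.173 0.265] [ 0.05582916 -0.20728744] [-0.20480958  0.0295404 ]
tip+y [ 0.508 -0.305  0.205] [-0.03703304  0.10355487] [ 0.14437188 -0.03106644]
tip-y [ 0.504 -0.383  0.199] [-0.06102123  0.161921  ] [ 0.24173514 -0.05347334]
```

Hook tip spacing is 78 mm, close to the expected 80. Next I'll move above the guard and look with the wrist camera.

{"method": "servo_tool", "body": {
  "motion": [
    [0,0,0,6,0],
    [0,0,0,12,0],
    [0,0,0,17,0],
    [0,2,5.5,17,8],
    [0,4,11,17,16],
    [0,6,16.5,17,24],
    [0,8,22,17,32],
    [0,10,27.5,17,40],
    [0,12,33,17,48],
    [0,14,38.5,17,56],
    [0,16,44,17,64],
    [0,18,49.5,17,68.7],
    [0,20,55,17,68.7],
    [0,22,60.5,17,68.7],
    [0,24,66,17,68.7],
    [0,26,72,17,68.7],
    [0,26,72,17,68.7],
    [0,26,72,17,68.7]
  ]
}}

```text
time_s: 2.6
ee_pos: [0.4572, 0.2064, 0.5745]
eef_rot: [-3.141, 0.0, 1.566]
force: [0.7, -0.5, 0.9]
grip_width: 0.0939
grip_force: 0.0
```

Run:
```python
from h import *
w=cam("wrist");save(w,"w1.png");np.save("w1.npy",w,allow_pickle=True)
o=ctrl.get_obs();print(o["time_s"],o["ee_pos"],o["eef_rot"],o["qpos"].round(2))
```

```text
2.65 [0.45704028 0.20582043 0.57485811] [3.14128655e+00 2.93563228e-05 1.56521750e+00] [ 0.35  0.12  1.35 -0.    1.67  0.36]
```

View pics/w1.png

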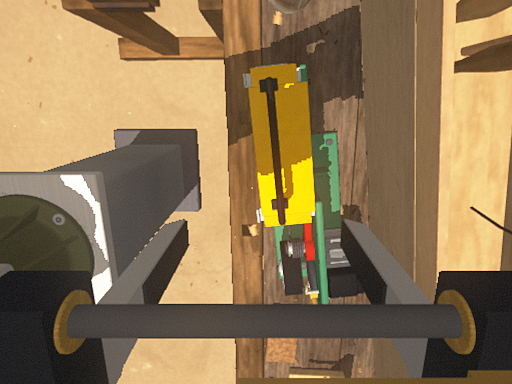

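Wrist view: black handle bar from about (267,80) to (282,220), slightly yawed, over the yellow guard (250–312, 65–225).

Run:
```python
from h import *
w=np.load("w1.npy",allow_pickle=True).item()
h=cv2.cvtColor(w["image"],cv2.COLOR_RGB2HSV)
m=(h[:,:,2]<75).astype(np.uint8); m[:74]=0;m[230:]=0;m[:,:255]=0;m[:,:]*=1;m[:,296:]=0
n,l,st,_=cv2.connectedComponentsWithStats(m)
for i in np.argsort(-st[1:,4])[:4]+1: print(st[i])
k=np.argmax(st[1:,4])+1
m=(l==k)
for v in range(72,230,6): 
    xs=np.nonzero(m[v])[0]; print(v,xs.min() if len(xs) else None,xs.max() if len(xs) else None,end="; ")
# guess ends and lengths for heights
for z in (.25,.26,.27,.28,.29,.30):
    a=onz(w,266.5,st[k][1],z);b=onz(w,282,st[k][1]+st[k][3],z);d=a-b;print(z,a.round(3),b.round(3),np.hypot(*d[:2]).round(4),np.arctan2(-d[0],d[1]).round(3))
```

```text
[260  77  20  86 683]
[275 174   1   9   9]
[280 169   1   7   7]
[276 187   1   6   6]
72 None None; 78 266 271; 84 260 276; 90 261 274; 96 267 273; 102 268 274; 108 268 274; 114 269 275; 120 269 276; 126 270 276; 132 270 277; 138 271 277; 144 272 277; 150 272 278; 156 273 277; 162 273 273; 168 None None; 174 None None; 180 None None; 186 None None; 192 None None; 198 None None; 204 None None; 210 None None; 216 None None; 222 None None; 228 None None; 0.25 [0.462 0.306 0.25 ] [0.477 0.226 0.25 ] 0.0814 0.186
0.26 [0.462 0.306 0.26 ] [0.476 0.228 0.26 ] 0.0787 0.186
0.27 [0.462 0.305 0.27 ] [0.476 0.23  0.27 ] 0.0761 0.186
0.28 [0.461 0.304 0.28 ] [0.475 0.232 0.28 ] 0.0734 0.186
0.29 [0.461 0.303 0.29 ] [0.474 0.234 0.29 ] 0.0707 0.186
0.3 [0.461 0.303 0.3  ] [0.474 0.236 0.3  ] 0.068 0.186
```

Run:
```python
from h import *
w=np.load("w1.npy",allow_pickle=True).item()
h=cv2.cvtColor(w["image"],cv2.COLOR_RGB2HSV)
m=((h[:,:,1]<130)|(h[:,:,2]<80)).astype(np.uint8); m[:70]=0;m[240:]=0;m[:,:255]=0;m[:,300:]=0
P=[]
for v in range(96,196,3):
    xs=np.nonzero(m[v,262:290])[0]+262
    if len(xs)>3: P.append((v,xs.mean(),len(xs)))
P=np.array(P);f=np.polyfit(P[:,0],P[:,1],1);print(f,P[:,2])
def U(v):return np.polyval(f,v)
for v in list(range(72,84))+list(range(205,232)): print(v,w["image"][v,int(round(U(v)))].tolist(),end=" ")
print()
for z in (.26,.27,.28,.29):
    a=onz(w,U(78),78,z);b=onz(w,U(221),221,z);d=a-b;print(z,a.round(3),b.round(3),np.hypot(*d[:2]).round(4),np.arctan2(-d[0],d[1]).round(3))
    # body edges yaw
```

```text
[8.97797854e-02 2.61613683e+02] [7. 8. 7. 7. 7. 8. 7. 7. 8. 7. 7. 7. 8. 7. 7. 7. 7. 7. 7. 7. 6. 6.]
72 [168, 119, 8] 73 [168, 118, 18] 74 [171, 124, 25] 75 [174, 125, 15] 76 [153, 107, 18] 77 [48, 40, 26] 78 [51, 44, 40] 79 [59, 45, 37] 80 [63, 50, 45] 81 [65, 52, 44] 82 [67, 58, 48] 83 [66, 57, 46] 205 [108, 75, 54] 206 [108, 74, 56] 207 [107, 72, 53] 208 [106, 76, 53] 209 [104, 74, 53] 210 [104, 72, 51] 211 [102, 69, 44] 212 [105, 74, 54] 213 [101, 70, 49] 214 [108, 76, 56] 215 [100, 70, 48] 216 [106, 75, 56] 217 [101, 71, 54] 218 [101, 71, 48] 219 [102, 73, 55] 220 [104, 74, 54] 221 [104, 74, 60] 222 [101, 71, 50] 223 [94, 59, 47] 224 [101, 83, 66] 225 [123, 152, 109] 226 [129, 197, 136] 227 [134, 198, 136] 228 [127, 184, 125] 229 [123, 165, 112] 230 [123, 169, 117] 231 [117, 163, 111] 
0.26 [0.463 0.305 0.26 ] [0.476 0.169 0.26 ] 0.1361 0.094
0.27 [0.463 0.304 0.27 ] [0.476 0.173 0.27 ] 0.1315 0.094
0.28 [0.463 0.303 0.28 ] [0.475 0.177 0.28 ] 0.1269 0.094
0.29 [0.463 0.303 0.29 ] [0.474 0.181 0.29 ] 0.1223 0.094
```

Bar centre is about (0.469, 0.240, 0.271), yaw 0.094. The apparent length fits 132 mm at this height, and it agrees with the two-view estimate. Next: approach and grasp.

{"method": "servo_tool", "body": {
  "motion": [
    [0,1.2,3.4,0,5.7],
    [0,1.2,3.4,-4,5.7],
    [0,1.2,3.4,-8,5.7],
    [0,1.2,3.4,-11,5.7],
    [0,1.2,3.4,-12.6,5.7],
    [0,1.2,3.4,-12.6,5.7],
    [0.6,1.2,3.4,-12.6,5.7],
    [1,1.2,3.4,-12.6,5.7],
    [1,1.2,3.4,-12.6,5.7],
    [1,1.2,3.4,-12.6,5.7],
    [1,1.2,3.4,-12.6,5.7],
    [1,1.2,3.4,-12.6,5.7],
    [1,1.2,3.4,-12.6,5.7]
  ],
  "squeeze": 40
}}

```text
time_s: 4.28
ee_pos: [0.4692, 0.2406, 0.4486]
eef_rot: [-3.142, 0.0, 1.665]
force: [-0.5, -0.0, 0.4]
grip_width: 0.0273
grip_force: 0.0
```

{"method": "servo_tool", "body": {
  "motion": [
    [1,0,0,0,0],
    [1,0,0,0,0],
    [1,0,0,0,0],
    [1,0,0,0,0]
  ]
}}

```text
time_s: 4.78
ee_pos: [0.4693, 0.2406, 0.4484]
eef_rot: [-3.141, 0.0, 1.665]
force: [-0.2, 0.7, -1.6]
grip_width: 0.0068
grip_force: 40.0
```

Gripped (6.8 mm wide). Lifting straight up.

{"method": "servo_tool", "body": {
  "motion": [
    [1,0,0,1,0],
    [1,0,0,2.5,0],
    [1,0,0,4.5,0],
    [1,0,0,6.5,0],
    [1,0,0,8.5,0],
    [1,0,0,10.5,0],
    [1,0,0,12.5,0],
    [1,0,0,14,0],
    [1,0,0,15,0],
    [1,0,0,15,0]
  ]
}}

```text
time_s: 6.02
ee_pos: [0.4692, 0.2406, 0.5991]
eef_rot: [3.141, -0.0, 1.665]
force: [0.1, -0.2, -2.4]
grip_width: 0.0068
grip_force: 40.0
```

{"method": "servo_tool", "body": {
  "motion": [
    [1,0,-1.5,0,0],
    [1,0,-4,0,0],
    [1,0,-8,0,0],
    [1,-1,-12,0,0],
    [1,-2,-16,0,0],
    [1,-2,-20,0,-1],
    [1,-3,-24,0,-2],
    [1,-4,-28,0,-3],
    [1,-4,-32,0,-4],
    [1,-5,-36,0,-5],
    [1,-5,-40,0,-6],
    [1,-6,-44,0,-7],
    [1,-6,-48,0,-8],
    [1,-7,-52,0,-8],
    [1,-7,-56,0,-8],
    [1,-7,-59,0,-8],
    [1,-7,-61,0,-8],
    [1,-7,-62,0,-8],
    [1,-7,-62,0,-8],
    [1,-7,-62,0,-8]
  ]
}}

```text
time_s: 8.52
ee_pos: [0.3992, -0.3788, 0.5988]
eef_rot: [3.141, 0.0, 1.526]
force: [-0.0, -0.0, -2.4]
grip_width: 0.0066
grip_force: 40.0
```

Run:
```python
from h import *
w=cam("wrist");save(w,"w2.png");np.save("w2.npy",w,allow_pickle=True)
o=ctrl.get_obs();print(o["time_s"],o["ee_pos"],o["eef_rot"],o["qpos"].round(2),o["grip_width"],o["force"])
```

```text
8.575 [ 0.39920186 -0.37875523  0.59889774] [3.14129689e+00 1.88031642e-04 1.52629750e+00] [-0.83  0.24  1.16  0.    1.74 -0.78] 0.006703605386424948 [-0.10017622  1.32482006 -2.28551088]
```

View pics/w2.png

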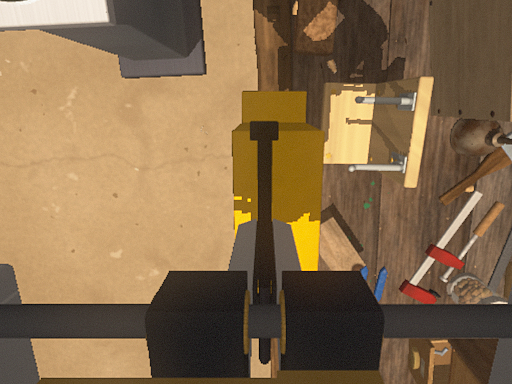

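Wrist view: the hook tips are at about (358,100) and (350,168), with prongs running right to the board's top edge, (425,77)–(412,187). The guard hangs straight from the fingers.

Run:
```python
from h import *
w=np.load("w2.npy",allow_pickle=True).item()
s=cam("side")
for n,a,b in(("+y",(358.5,100.5),(293.3,205.7)),("-y",(351.5,168),(303.3,218.3))):
    p=tri(ray(w,*a),ray(s,*b));print("tip",n,p.round(4),(proj(w,p)-a).round(2),(proj(s,p)-b).round(2),[onz(w,*a,z).round(4) for z in(.19,.2,.21)])
for a in((425,77),(412,187),(419,77),(405,187)):print("board top",a,onz(w,*a,.178).round(4))
im=cv2.resize(w["image"][65:200,320:450],None,fx=4,fy=4,interpolation=cv2.INTER_CUBIC)
sd=cv2.resize(s["image"][190:290,280:350],None,fx=4,fy=4,interpolation=cv2.INTER_CUBIC)
sd=cv2.copyMakeBorder(sd,0,im.shape[0]-sd.shape[0],0,0,cv2.BORDER_CONSTANT)
cv2.imwrite("pics/hk.png",np.hstack([im,sd])[:,:,::-1]);print(im.shape,sd.shape)
```

```text
tip +y [ 0.5109 -0.3035  0.2043] [-1.95 -0.46] [ 0.75 -0.23] [array([ 0.5173, -0.3043,  0.19  ]), array([ 0.5144, -0.3042,  0.2   ]), array([ 0.5115, -0.3041,  0.21  ])]
tip -y [ 0.5062 -0.3831  0.1999] [-1.96 -0.55] [ 0.85 -0.3 ] [array([ 0.5113, -0.3861,  0.19  ]), array([ 0.5086, -0.3839,  0.2   ]), array([ 0.5058, -0.3817,  0.21  ])]
board top (425, 77) [ 0.6    -0.2806  0.178 ]
board top (412, 187) [ 0.5954 -0.418   0.178 ]
board top (419, 77) [ 0.5927 -0.2803  0.178 ]
board top (405, 187) [ 0.5862 -0.4176  0.178 ]
(540, 520, 3) (540, 280, 3)
```

View pics/hk.png

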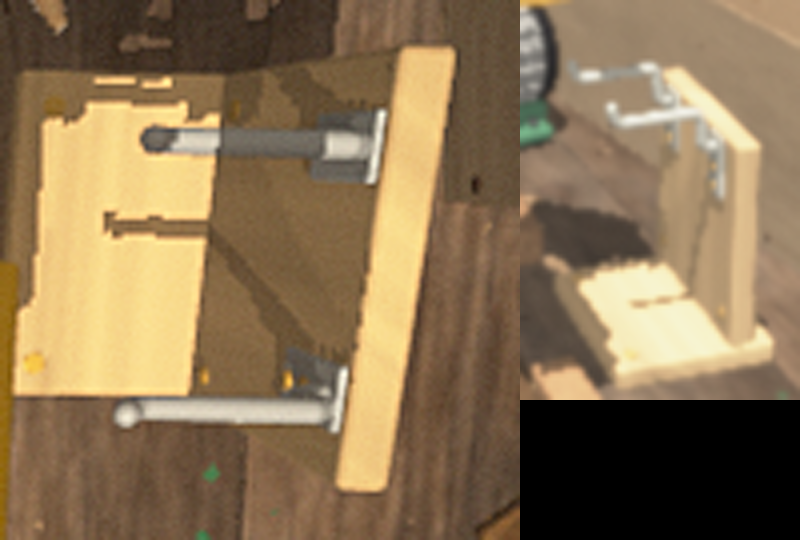

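Tips average (0.510, −0.344), tops at z≈0.204. That puts the seat at about (0.530, −0.345, 0.199), and the yaw already matches. I'll bring the bar in front of the tips at passing height and check it against them in the side view.

{"method": "servo_tool", "body": {
  "motion": [
    [1,2,1,0,0],
    [1,4,2.5,0,0],
    [1,5.6,3.4,0,0],
    [1,5.6,3.4,-2,0],
    [1,5.6,3.4,-5,0],
    [1,5.6,3.4,-8,0],
    [1,5.6,3.4,-11,0],
    [1,5.6,3.4,-14,0],
    [1,5.6,3.4,-17,0],
    [1,5.6,3.4,-19,0],
    [1,5.6,3.4,-20,0],
    [1,5.6,3.4,-20,0],
    [1,5.6,3.4,-20,0]
  ]
}}

```text
time_s: 10.25
ee_pos: [0.4554, -0.3454, 0.3997]
eef_rot: [3.14, 0.001, 1.526]
force: [0.0, 0.1, -2.0]
grip_width: 0.0067
grip_force: 40.0
```

Run:
```python
from h import *
s=cam("side");w=cam("wrist");o=ctrl.get_obs();print(o["time_s"],o["ee_pos"],o["force"])
b=np.array([o["ee_pos"][0],o["ee_pos"][1],o["ee_pos"][2]-.1775])
for dy in(-.066,.066): print("bar end",dy,[proj(s,b+[.045*dy,dy,dz]).round(1).tolist() for dz in(-.007,.007)])
for p in((.510,-.304,.204),(.510,-.384,.204)): print("tip",proj(s,p).round(1))
a=cv2.resize(s["image"][160:280,230:350],None,fx=5,fy=5,interpolation=cv2.INTER_CUBIC)
cv2.imwrite("pics/s3.png",a[:,:,::-1])
```

```text
10.35 [ 0.45529492 -0.3454103   0.39949392] [-0.04030005 -0.69610669 -2.23659784]
bar end -0.066 [[289.8, 220.5], [289.8, 215.6]]
bar end 0.066 [[273.9, 201.9], [273.8, 197.4]]
tip [293.8 205.7]
tip [305.6 216.5]
```

View pics/s3.png

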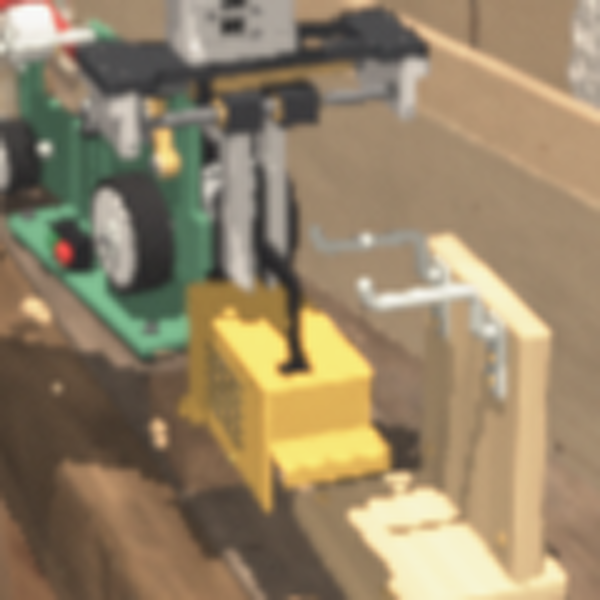

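Bar end top is at about (289.5,216), matching the prediction. The near tip top is at (302.6,216.6), so tip tops are at z≈0.204 and the bar is about 23 mm above the seat. Height is right, so I'll move over the tips to x≈0.527 and lower.

{"method": "servo_tool", "body": {
  "motion": [
    [1,1,0,0,-1],
    [1,2.5,0,0,-1],
    [1,4,0,0,-1],
    [1,5.5,0,0,-1],
    [1,6.8,0,0,-1],
    [1,7.2,0,0,-1],
    [1,7.2,0,0,-1]
  ]
}}

```text
time_s: 11.22
ee_pos: [0.5274, -0.3454, 0.3984]
eef_rot: [-3.141, -0.0, 1.508]
force: [0.3, -0.1, -2.7]
grip_width: 0.0066
grip_force: 40.0
```

{"method": "servo_tool", "body": {
  "motion": [
    [1,0,0,-0.5,0],
    [1,0,0,-1,0],
    [1,0,0,-1.4,0],
    [1,0,0,-1.7,0],
    [1,0,0,-1.9,0],
    [1,0,0,-1.9,0]
  ]
}}

```text
time_s: 11.98
ee_pos: [0.5272, -0.3454, 0.3795]
eef_rot: [-3.141, -0.0, 1.508]
force: [0.1, -1.0, -3.1]
grip_width: 0.0065
grip_force: 40.0
```

{"method": "servo_tool", "body": {
  "motion": [
    [1,0,0,-0.1,0],
    [1,0,0,-0.2,0],
    [1,0,0,-0.3,0],
    [1,0,0,-0.3,0]
  ]
}}

```text
time_s: 12.48
ee_pos: [0.5272, -0.3454, 0.377]
eef_rot: [3.141, 0.0, 1.508]
force: [-1.4, 0.2, 1.6]
grip_width: 0.0066
grip_force: 40.0
```

Upward load now shows the prongs carry the guard. Releasing with a small opening, because the board is behind.

{"method": "servo_tool", "body": {
  "motion": [
    [0.85,0,0,0,0],
    [0.7,0,0,0,0],
    [0.7,0,0,0,0],
    [0.7,0,0,0,0],
    [0.7,0,0,0,0],
    [0.7,0,0,0,0]
  ]
}}

```text
time_s: 13.22
ee_pos: [0.5272, -0.3454, 0.3767]
eef_rot: [3.142, -0.0, 1.508]
force: [0.7, 0.6, -0.2]
grip_width: 0.0284
grip_force: 0.0
```

Run:
```python
from h import *
s=cam("side");o=ctrl.get_obs();print(o["time_s"],o["ee_pos"],o["force"],o["grip_width"])
b=np.array([o["ee_pos"][0],o["ee_pos"][1],o["ee_pos"][2]-.1775])
for dy in(-.066,.066): print("bar end",dy,[proj(s,b+[.06*dy,dy,dz]).round(1).tolist() for dz in(-.007,.007)])
a=cv2.resize(s["image"][160:280,230:350],None,fx=5,fy=5,interpolation=cv2.INTER_CUBIC)
cv2.imwrite("pics/s4.png",a[:,:,::-1])
```

```text
13.275 [ 0.52724192 -0.34538944  0.37662933] [ 0.47649848 -1.03328104 -0.19567071] 0.028172699743038963
bar end -0.066 [[314.4, 223.7], [314.5, 219.0]]
bar end 0.066 [[297.1, 205.2], [297.1, 200.8]]
```

View pics/s4.png

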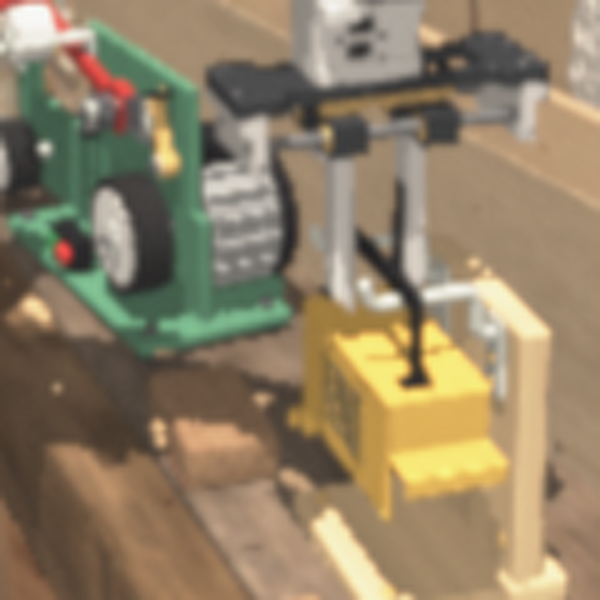

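The guard hangs on both prongs, with the bar between tips and board and the fingers clear of it. Retreating up and going over the grinder pad.

{"method": "servo_tool", "body": {
  "motion": [
    [0.7,0,0,1.5,0],
    [0.7,0,0,4,0],
    [0.7,0,0,8,0],
    [0.7,0,0,12,0],
    [0.7,0,3,15,0],
    [0.9,-1,8,15,1],
    [1,-2,13.5,15,2],
    [1,-3,19,15,3],
    [1,-4,24.5,15,4],
    [1,-5,30,15,6],
    [1,-5,35.5,15,8],
    [1,-5.7,41,15,9],
    [1,-5.7,46.5,15,9],
    [1,-5.7,52,15,9],
    [1,-5.7,56,15,9],
    [1,-5.7,58.5,15,9],
    [1,-5.7,59.5,15,9],
    [1,-5.7,59.5,15,9],
    [1,-5.7,59.5,15,9]
  ]
}}

```text
time_s: 15.65
ee_pos: [0.4703, 0.2487, 0.527]
eef_rot: [3.141, 0.0, 1.664]
force: [-1.0, -0.1, -0.4]
grip_width: 0.0007
grip_force: 0.0
```

Run:
```python
from h import *
w=cam("wrist");save(w,"w5.png");np.save("w5.npy",w,allow_pickle=True)
o=ctrl.get_obs();print(o["time_s"],o["ee_pos"],o["eef_rot"],o["qpos"].round(2))
```

```text
15.7 [0.47031756 0.24871946 0.5269731 ] [ 3.14116727e+00 -3.92200455e-05  1.66425917e+00] [ 0.42  0.2   1.37 -0.    1.58  0.32]
```

View pics/w5.png

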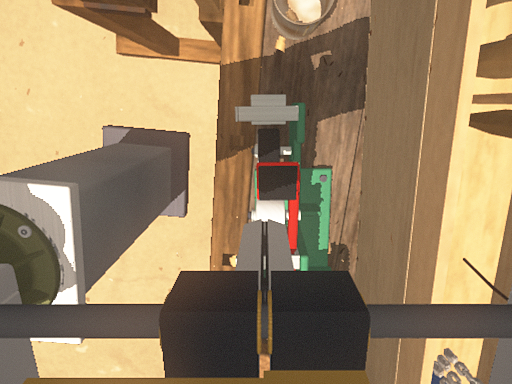

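Wrist view: the push pad (black rubber with a red rim) spans about (257–299, 162–200). It is 41 px wide, so its top is near z≈0.19. The green frame is beside it at (300–330).

Run:
```python
from h import *
w=np.load("w5.npy",allow_pickle=True).item();im=w["image"]
h=cv2.cvtColor(im,cv2.COLOR_RGB2HSV)
r=(((h[:,:,0]<8)|(h[:,:,0]>172))&(h[:,:,1]>150)&(h[:,:,2]>70)).astype(np.uint8)
for v in range(156,206,4): 
    x=np.nonzero(r[v,250:305])[0]+250; print(v,(x.min(),x.max()) if len(x) else None,end=" ")
print()
for u in(265,275,285): print(u,np.nonzero(r[150:215,u])[0]+150)
d=(h[:,:,2]<75).astype(np.uint8);d[:163]=0;d[205:]=0;d[:,:256]=0;d[:,302:]=0
n,l,st,ce=cv2.connectedComponentsWithStats(d);k=np.argmax(st[1:,4])+1;print(st[k],ce[k])
print(cv2.minAreaRect(np.argwhere(l==k)[:,::-1].astype(np.float32)))
for z in(.17,.18,.19,.2): print(z,onz(w,*ce[k],z).round(4),[onz(w,*p,z)[:2].round(4).tolist() for p in((257,163),(299,163),(299,201),(257,201))])
```

```text
156 None 160 None 164 (np.int64(257), np.int64(298)) 168 (np.int64(257), np.int64(298)) 172 (np.int64(257), np.int64(299)) 176 (np.int64(257), np.int64(299)) 180 (np.int64(257), np.int64(299)) 184 (np.int64(257), np.int64(299)) 188 (np.int64(257), np.int64(299)) 192 (np.int64(257), np.int64(298)) 196 (np.int64(257), np.int64(298)) 200 (np.int64(288), np.int64(298)) 204 (np.int64(288), np.int64(298)) 
265 [162 163 164 165]
275 [162 163 164 165]
285 [162 163 164 165]
[259 166  38  33 902] [276.5631929  177.73059867]
((277.5, 182.0), (32.0, 37.0), 90.0)
0.17 [0.4863 0.2475 0.17  ] [[0.4634, 0.2619], [0.5089, 0.2662], [0.5143, 0.2231], [0.4671, 0.2187]]
0.18 [0.4857 0.2499 0.18  ] [[0.4634, 0.2638], [0.5076, 0.268], [0.5128, 0.2261], [0.4671, 0.2219]]
0.19 [0.485  0.2522 0.19  ] [[0.4634, 0.2658], [0.5063, 0.2698], [0.5113, 0.2292], [0.467, 0.2251]]
0.2 [0.4844 0.2545 0.2   ] [[0.4635, 0.2677], [0.505, 0.2715], [0.5099, 0.2323], [0.4669, 0.2283]]
```

Pad centre is about (0.487, 0.249), z≈0.19. The rim comes out at 42–44 mm, as stated. Descending with fingers shut.

{"method": "servo_tool", "body": {
  "motion": [
    [1,1.6,0,-2,0],
    [1,1.6,0,-6,0],
    [1,1.6,0,-9,0],
    [1,1.6,0,-11,0],
    [1,1.6,0,-12,0],
    [1,1.6,0,-12.8,0],
    [1,1.6,0,-13.6,0],
    [1,1.6,0,-14.4,0],
    [1,1.6,0,-15,0],
    [1,1.6,0,-15,0]
  ]
}}

```text
time_s: 16.95
ee_pos: [0.4865, 0.2497, 0.3783]
eef_rot: [3.138, -0.002, 1.665]
force: [-1.3, 4.4, 8.5]
grip_width: 0.0003
grip_force: 4.1
```

{"method": "servo_tool", "body": {
  "motion": [
    [1,0,0,-0.8,0],
    [1,0,0,-1.6,0],
    [1,0,0,-2.4,0],
    [1,0,0,-3.2,0],
    [1,0,0,-4,0],
    [1,0,0,-4.6,0],
    [1,0,0,-5,0],
    [1,0,0,-5,0]
  ]
}}

```text
time_s: 17.95
ee_pos: [0.4867, 0.2497, 0.3307]
eef_rot: [3.136, -0.002, 1.665]
force: [-9.0, 0.0, 29.4]
grip_width: 0.0002
grip_force: 14.6
```

29 N with a −9 N side force, earlier than expected. I'll look at both cameras in one composite.

Run:
```python
from h import *
w=cam("wrist");s=cam("side");t=cam("top");np.save("w6.npy",w,allow_pickle=True);o=ctrl.get_obs()
print(o["force"],o["moment"],o["ee_pos"],o["tau"].round(1))
a=cv2.resize(w["image"][60:300,190:390],(400,480));b=cv2.resize(s["image"][120:240,190:290],(400,480),interpolation=cv2.INTER_CUBIC)
cv2.imwrite("pics/c6.png",np.hstack([a,b])[:,:,::-1])
```

```text
[-8.53875191 -1.38150386 29.95179832] [-0.37776682  1.61836817 -0.03985649] [0.4866359  0.24963722 0.33071483] [ -1.7 -39.2 -25.4  -0.4  -2.3  -0.1]
```

View pics/c6.png

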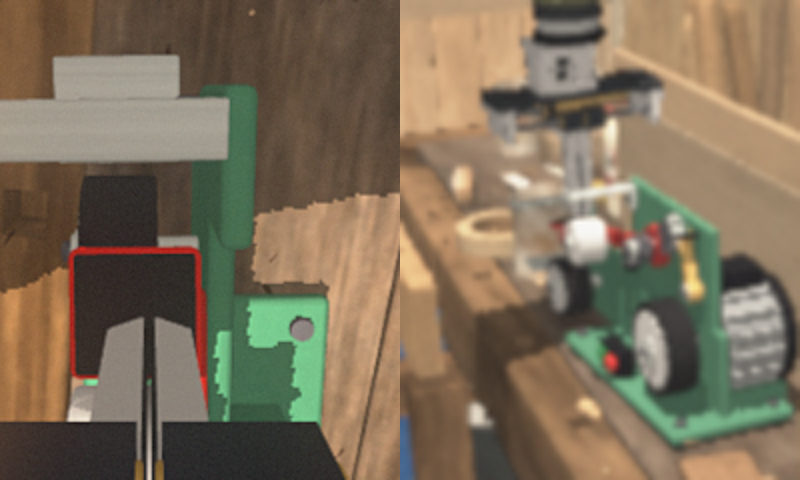

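The pad is clearly tilted the other way now, and the fingertips sit on it with the frame clear. I'll solve the pad pose from the square rim in both frames to get the swing.

```bash
cat > pnp.py <<'E'
from h import *
def pad(w,u0,u1,v0,v1,lab):
    h=cv2.cvtColor(w["image"],cv2.COLOR_RGB2HSV)
    r=(((h[:,:,0]<8)|(h[:,:,0]>172))&(h[:,:,1]>140)&(h[:,:,2]>60)).astype(np.uint8)
    def edge(line,first): 
        x=np.nonzero(line)[0]; return (x[0]-.5 if first else x[-1]+.5) if len(x) else np.nan
    vm=range(v0+8,v1-12,2); um=range(u0+8,u1-12,2)
    L=[(v,u0-6+edge(r[v,u0-6:u0+8],1)) for v in vm]; Rr=[(v,u1-8+edge(r[v,u1-8:u1+4],0)) for v in vm]
    T=[(u,v0-6+edge(r[v0-6:v0+8,u],1)) for u in um]; um2=range(u0+4,u0+16,2); B=[(u,v1-8+edge(r[v1-8:v1+6,u],0)) for u in um2]
    F=[]
    for P in(L,Rr,T,B):
        P=np.array(P);P=P[~np.isnan(P[:,1])]; F.append(np.polyfit(P[:,0],P[:,1],1) if len(P)>3 else None)
    print(lab,F)
    def X(a,b):  # u=a0 v+a1 ; v=b0 u+b1
        u=(a[0]*b[1]+a[1])/(1-a[0]*b[0]); return u,b[0]*u+b[1]
    l,rr,t,b=F; 
    if b is None: b=np.array([t[0],v1])
    c=np.array([X(l,t),X(rr,t),X(rr,b),X(l,b)])
    K=np.array([[w["fx"],0,w["cx"]],[0,w["fy"],w["cy"]],[0,0,1]])
    s=.021; obj=np.array([[-s,s,0],[s,s,0],[s,-s,0],[-s,-s,0]])
    n,rv,tv,e=cv2.solvePnPGeneric(obj,c,K,None,flags=cv2.SOLVEPNP_IPPE)
    for q,p in zip(rv,tv):
        Rw=w["wfc"][:3,:3]@np.diag([1,-1,-1])@cv2.Rodrigues(q)[0]; pw=w["wfc"][:3,:3]@(np.diag([1,-1,-1])@p.ravel())+w["wfc"][:3,3]
        print(pw.round(4),"normal",Rw[:,2].round(3),"lean",np.arctan2(Rw[1,2],Rw[2,2]).round(3))
    print(c.round(1).tolist(),e.ravel())
E
python3 - <<'E'
from pnp import *
pad(np.load("w5.npy",allow_pickle=True).item(),257,299,162,200,"rest")
pad(np.load("w6.npy",allow_pickle=True).item(),225,290,184,249,"now")
E
```

```text
rest [array([-3.33282892e-15,  2.56500000e+02]), array([4.91485911e-15, 2.99500000e+02]), array([1.75537812e-15, 1.61500000e+02]), None]
[0.4854 0.2543 0.2091] normal [-0.098  0.641  0.761] lean 0.7
[0.4855 0.2532 0.2094] normal [-0.022 -0.218  0.976] lean -0.22
[[256.5, 161.5], [299.5, 161.5], [299.5, 200.0], [256.5, 200.0]] [0.43925968 0.48943544]
now [array([1.72924901e-02, 2.20625494e+02]), array([5.53359684e-02, 2.80049407e+02]), array([2.22332016e-02, 1.77047925e+02]), array([-5.0000e-02,  2.6035e+02])]
[0.485  0.261  0.1273] normal [0.021 0.621 0.784] lean 0.67
[0.4848 0.2599 0.1281] normal [-0.064  0.027  0.998] lean 0.027
[[223.8, 182.0], [290.2, 183.5], [293.6, 245.7], [224.9, 249.1]] [0.85328198 1.43522355]
```

Rest pad z is 0.209 with lean −0.22, as stated. The fingertips are now 77.5 mm lower, which equals the full travel 2·170·sin 0.23. I'll confirm the stop with a tiny extra push.

{"method": "servo_tool", "body": {
  "motion": [
    [1,0,0,-0.1,0],
    [1,0,0,-0.1,0],
    [1,0,0,-0.1,0],
    [1,0,0,-0.1,0]
  ]
}}

```text
time_s: 18.6
ee_pos: [0.4866, 0.2496, 0.3304]
eef_rot: [3.136, -0.002, 1.665]
force: [-11.8, -2.9, 36.3]
grip_width: 0.0004
grip_force: 18.0
```

Run:
```python
from pnp import *
o=ctrl.get_obs();print(o["time_s"],o["force"],o["ee_pos"],o["eef_rot"])
w=cam("wrist");h=cv2.cvtColor(w["image"],cv2.COLOR_RGB2HSV)
r=(((h[:,:,0]<8)|(h[:,:,0]>172))&(h[:,:,1]>140)&(h[:,:,2]>60))
for v in (182,183,184,185,186,187,200,220,235,245,247,249,251): x=np.nonzero(r[v,210:296])[0]+210; print(v,(x.min(),x.max(),len(x)) if len(x) else None)
# predicted corners for swing th: rest pad centre, hinge 165mm inward at yaw .094
c0=np.array([.4855,.2515,.209]);y=np.array([-np.sin(.094),np.cos(.094),0]);x=np.array([y[1],-y[0],0]);z=np.array([0,0,1])
for th in(.30,.34,.38,.42,.46):
    m=c0+.17*((np.cos(th-.23)-np.cos(.23))*y-(np.sin(th-.23)+np.sin(.23))*z)
    a=th-.23; yy=np.cos(a)*y-np.sin(a)*z
    print(th,m.round(4),[proj(w,m+.021*(i*x+j*yy)).round(1).tolist() for i,j in((-1,1),(1,1),(-1,-1))])
```

```text
18.6 [-11.75558486  -2.87323914  36.31976244] [0.48660863 0.24964951 0.33043016] [ 3.13567679e+00 -2.30198311e-03  1.66507405e+00]
182 None
183 (np.int64(229), np.int64(268), 36)
184 (np.int64(228), np.int64(287), 60)
185 (np.int64(226), np.int64(289), 64)
186 (np.int64(225), np.int64(289), 65)
187 (np.int64(225), np.int64(289), 27)
200 (np.int64(224), np.int64(290), 7)
220 (np.int64(225), np.int64(292), 7)
235 (np.int64(225), np.int64(292), 8)
245 (np.int64(225), np.int64(292), 6)
247 (np.int64(225), np.int64(292), 7)
249 (np.int64(228), np.int64(293), 8)
251 (np.int64(291), np.int64(293), 3)
0.3 [0.4851 0.2555 0.1584] [[216.0, 205.3], [297.5, 205.2], [218.4, 280.6]]
0.34 [0.4852 0.2549 0.1516] [[218.0, 202.1], [295.9, 201.9], [219.8, 275.7]]
0.38 [0.4853 0.2541 0.1448] [[219.9, 199.7], [294.5, 199.5], [221.2, 271.4]]
0.42 [0.4854 0.2529 0.1381] [[221.6, 198.0], [293.1, 197.8], [222.5, 267.8]]
0.46 [0.4855 0.2515 0.1315] [[223.2, 196.9], [291.9, 196.7], [223.7, 264.9]]
```

Stop confirmed: 1 mm more command moved it only 0.3 mm and added 7 N, and the rim width matches 0.46 rad. I'll ease off slightly and check the guard numerically.

{"method": "servo_tool", "body": {
  "motion": [
    [1,0,0,0.1,0],
    [1,0,0,0.2,0],
    [1,0,0,0.2,0],
    [1,0,0,0.2,0],
    [1,0,0,0.2,0]
  ]
}}

```text
time_s: 19.27
ee_pos: [0.4866, 0.2496, 0.331]
eef_rot: [3.137, -0.002, 1.665]
force: [-5.6, 0.2, 22.7]
grip_width: 0.0005
grip_force: 11.2
```

Run:
```python
from h import *
def yel(a):
    h=cv2.cvtColor(a,cv2.COLOR_RGB2HSV);m=cv2.inRange(h,(20,140,110),(34,255,255));m[:,:55]=0;m[110:]=0;m[:55]=0
    y,x=np.nonzero(m);return x.mean().round(2),y.mean().round(2),len(x)
old=cv2.resize(cv2.imread("pics/s4.png")[:,:,::-1],(120,120),interpolation=cv2.INTER_AREA)
new=np.ascontiguousarray(cam("side")["image"][160:280,230:350]);print(yel(old),yel(new))
o=ctrl.get_obs();print(o["time_s"],o["force"],o["ee_pos"],o["joint_vel"].round(4))
```

```text
(np.float64(85.34), np.float64(82.94), 329) (np.float64(83.12), np.float64(80.84), 263)
19.325 [-5.38887662e+00 -8.29813690e-03  2.22846504e+01] [0.48664846 0.24963196 0.33103975] [-0.0003  0.0009 -0.001   0.0012 -0.0005  0.0012]
```

Run:
```python
from h import *
old=cv2.resize(cv2.imread("pics/s4.png"),(120,120),interpolation=cv2.INTER_AREA)
new=cam("side")["image"][160:280,230:350,::-1]
for n,(x0,x1,y0,y1) in dict(guard=(62,102,68,103),leg=(78,88,52,78),board=(98,116,55,115)).items():
    m=cv2.matchTemplate(np.ascontiguousarray(new),old[y0:y1,x0:x1],cv2.TM_CCOEFF_NORMED);_,v,_,p=cv2.minMaxLoc(m);print(n,v,p[0]-x0,p[1]-y0)
```

```text
guard 0.9317783117294312 0 0
leg 0.8862833976745605 0 0
board 0.9701021909713745 0 0
```

The guard hasn't moved and the pad is held at its stop with 22 N. Handing in.

```bash
python3 -c "
from station import ctrl
print(ctrl.hand_in())"
```

```text
the job is handed in; nothing more can be done
None
```

The guard hangs by its handle on the double hook, and the arm is holding the tension pad down at the end of its travel with about 22 N; the job is handed in, but the hand-in gave no verdict, and I didn't measure the pawl or re-check the other bench items.

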